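# Lock the Petri dish turntable

### The job

Lock the Petri dish turntable so that it cannot spin: turn its top by the black post until the hole in its ear lies over the hole in the ear of the grey base, then put the long locking pin from the stand down through both holes, fully home, and let go. Leave the short plug in the stand.

Things in the scene. Friction and masses are not known exactly. Their poses are not given: they have to be found in the camera images.
- turntable_base: Fixed grey foot of the turntable, 26 mm high. Origin: centre of its underside, on the vertical turning axis; z up. A square ear (50 x 50 mm, 26 mm high, on the worktop) points along its own -y; the ear's through hole, 30 mm wide, is centred 90 mm from the axis, at (0, -0.09) m in this frame.
- turntable (a joint): Angle (rad, counter-clockwise from above) of the aluminium top, z 28-38 mm: 0 = its ear (50 mm square, 30 mm hole 90 mm from the axis) lies over the base's ear; starts at 0.5 to 1.2, range -0.6 to 1.5; stiff (0.08 N m), stays put. Opposite the ear, 80 mm from the axis, the black post to turn it by: 20 mm wide, z 38-83 mm. A Petri dish (top z 51 mm) lies loose in the middle.
- lock_pin: Pin upright in either of two holes, 90 mm apart, of a white stand (170 x 56 mm, top z 50 mm). Origin: tip centre; z up the pin. Steel shank 14 mm wide, 34 mm long, tapered nose; steel collar 38 mm wide at 34-40 mm; black grip 20 mm wide at 40-90 mm above the tip. About 120 g. Tip at z 16 mm in the stand, at z 4 mm when home (collar on the top's ear).
- plug: Short plug in the other hole of the stand, not to be used: 14 mm shank only 12 mm long, the same collar, and a low black knob 26 mm wide and 16 mm high, its top at z 72 mm in the stand. Origin: centre of its tip, 38 mm above the worktop.
There are look-alikes about, which are no part of the job. Leave any brown or red look-alike of the lock_pin alone.

How it is judged:
By the outcome, as a careful person would: the job done as asked, in the order asked, and still so for the second after the job is handed in, with the robot touching nothing.
It also fails if it takes over 59 s, if anything falls off the work surface, if the arm or the gripper's body presses on something with over 40 N, if the wrist force passes 120 N, or if a joint passes its speed limit or range.

### The arm

A 7-joint arm with a two-finger parallel gripper is mounted at the origin on a cart in front of the work surface, level with it; the furniture and walls round the work are solid. World frame = base frame: x ahead of the robot, y to its left, z up, the work surface at z = 0. Lengths are in m, angles in rad, forces in N, time in s.
With the tool pointing down it reaches from about 0.425 to 0.875 m from the base axis. Payload 4.7 kg.
Tool frame: the origin (TCP) lies midway between the tips of the shut fingers; the grasp point (between the pads) lies 19 mm behind it; y points along the fingers, z is the direction in which the jaws open and shut, and the axes are right-handed (so a half turn about y gives the same grasp; the last joint's range is limited). The gripper opens to 87 mm and grips with 3 to 60 N. Pads are 19 mm wide; open, the fingers measure 117 mm over their backs; the gripper's body (75 mm by 190 mm) begins 51 mm behind the grasp point.
Start: joints at [1.362, 0.321, -0.07, 1.45, 0.023, 1.371, -0.057], TCP at [0.144, -0.634, 0.223] pointing down, gripper open.
Joint ranges: [-2.86, 2.86], [-0.3, 2.09], [-1.38, 1.24], [0.06, 2.45], [-1.56, 4.7], [0.09, 2.05], [-2.69, 2.69]. Speed limits (rad/s): [2.57, 2.57, 3.14, 3.14, 3.14, 3.14, 3.14].

### API

Orientations are given as a rotation vector (axis times angle).
In Python, from bench import ctrl gives the robot as it stands.
- The arm moves only by the tool play_rows, never from a script. Its arguments are lists of equal length, an entry for each row: "translation": the shift along the tool's x, y, z in mm, a list of three; "turn": the turn, a rotation vector about the tool's x, y, z in rad, a list of three; "fingers": the opening, from -1 (shut) to 1 (fully open), so that 0 is half open. In form: {"translation": [[dx, dy, dz], ...], "turn": [[wx, wy, wz], ...], "fingers": [fingers, ...]}. A call has exactly 10 rows; each row shifts and turns the commanded pose from where the row before left it, along the tool's axes as they then stand; what a row does not reach is not made up. A row lasts 1/12 s, in which the tool goes at most 41.7 mm and 7.16 degrees, less where a joint would pass 70% of its speed; a pose out of reach is approached as far as the arm can. A call with a gripper value outside its range is refused whole. The fingers move at their own pace and stop on an object; "grip_force" is the grip in N (left out, the last holds). Time passes only in rows, so rows that do not move let the fingers close, or fill a call up. It gives the time, the measured TCP pose, the force and the opening at its end, in the units of the state.
- ctrl.get_state(): the state, without advancing time (a new reading comes with each control period).
- ctrl.get_image(name): name is "scene" or "top" or "wrist"; returns the picture (400x640x3 uint8, blue, green, red); there is no depth.
- ctrl.camera_info(name): a dict with "camera_matrix" (3x3 intrinsics, pixels), "R" (3x3) and "t" (3): a world point X has camera coordinates R X + t. Camera axes: x right, y down, z forward; pixel columns grow to the right and rows downward; lengths in m; the calibration is good to about 2 mm. A picture is of the moment at which its call begins: read the wrist's pose just before it. camera_info takes no time and is no camera call; for the wrist camera it gives the pose at the moment of the call.
- ctrl.close_job(): hands the job in, once; it reports no verdict.
The state is a dict: "time": time; "joint_positions": joint angles; "qd": joint speeds; "joint_torque": joint torques, N m; "position": TCP position; "tool_rot": TCP orientation; "ft_force": force on the tool from outside, world axes, zero at the start; "torque": the same for the moment, N m; "grip_width": opening from 0.0 (shut) to 1.0 (fully open).
Only numpy, scipy, OpenCV 4.12 (cv2) and the standard library are available. Lean on these libraries where they do the work, as an engineer would, in place of code of your own. Each camera call takes 0.05 s, during which the arm holds its last target.

## Working session

There is one attempt and no reset: what is moved stays moved. The work goes in short steps, Python scripts to look and compute and a tool call to move; the robot and the scene stay as the last step left them, time stands still between calls to the robot, and variables do not carry over. Pictures are saved under pics/ and viewed, and the job is handed in when it is done.

Besides the shell and the picture viewer there is one more tool, called after "Call:" as name(argument=value, ...) on one line, values as JSON. play_rows: Moves the arm, as the interface text tells. Its arguments: {"type":"object","properties":{"translation":{"type":"array"},"turn":{"type":"array"},"fingers":{"type":"array"},"grip_force":{"type":"number"}},"required":["translation","turn","fingers"]}

```bash
ls; mkdir -p pics
python3 - <<'E'
from bench import ctrl
import cv2,numpy as np
print(ctrl.get_state())
for n in("top","scene"):
    cv2.imwrite(f"pics/{n}0.png",ctrl.get_image(n)); i=ctrl.camera_info(n); print(n,i)
E
```

```text
pics
{'time': 0.0, 'joint_positions': array([ 1.36212348,  0.32178252, -0.07005025,  1.45167585,  0.02264747,
        1.37078579, -0.05687831]), 'qd': array([-1.69937260e-03,  6.36608346e-04,  4.61019134e-04, -1.00309910e-03,
       -4.08129145e-05,  1.95320998e-05,  4.37786879e-04]), 'joint_torque': array([-4.18747168e-04, -4.91282558e+01, -4.04196745e-01, -3.12524307e+01,
       -6.38259505e-02,  4.37610783e-02,  1.57180821e-04]), 'position': array([ 0.14339999, -0.6334222 ,  0.22148712]), 'tool_rot': array([-0.23571603,  2.10568167, -2.10180643]), 'ft_force': array([-0.91420988,  0.42966966, -0.13206663]), 'torque': array([ 0.03425991,  0.02868107, -0.04899759]), 'grip_width': 1.0005753163247886}
top {'camera_matrix': array([[458.61568985,   0.        , 322.63478877],
       [  0.        , 458.61568985, 200.25743173],
       [  0.        ,   0.        ,   1.        ]]), 'R': array([[-0.00445839, -0.99996523,  0.00704752],
       [-0.99464583,  0.00370681, -0.10327596],
       [ 0.10324624, -0.00747023, -0.99462777]]), 't': array([-0.05626495,  0.5252105 ,  0.99011749])}
scene {'camera_matrix': array([[397.29245832,   0.        , 322.24583429],
       [  0.        , 397.29245832, 200.55948571],
       [  0.        ,   0.        ,   1.        ]]), 'R': array([[-0.77195761, -0.63542161, -0.01791197],
       [-0.43566242,  0.54937441, -0.71301194],
       [ 0.46290357, -0.54261141, -0.70092306]]), 't': array([0.34957664, 0.31159249, 0.75932832])}
```

View pics/top0.png

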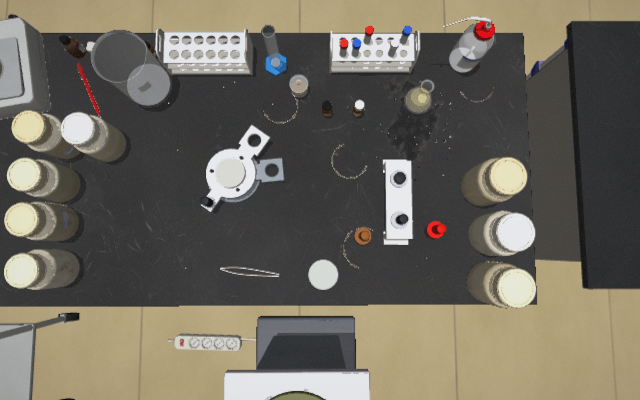

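View pics/scene0.png

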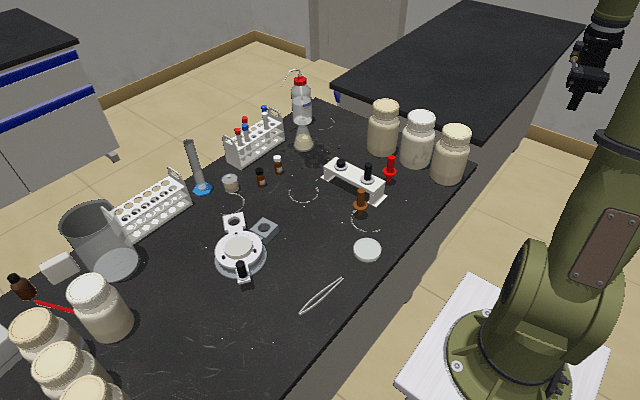

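The two pieces in the stand are at top (399,178) and (401,220). The brown look-alike is at (363,236) and the red one at (436,229). I'll check which one is tall in close crops.

Run:
```python
import cv2,numpy as np
a=cv2.imread("pics/top0.png");b=cv2.imread("pics/scene0.png")
c1=cv2.resize(a[145:255,345:455],(400,400),interpolation=cv2.INTER_CUBIC)
c2=cv2.resize(b[140:220,310:410],(400,320),interpolation=cv2.INTER_CUBIC)
c2=cv2.copyMakeBorder(c2,0,80,0,0,0)
cv2.imwrite("pics/c1.png",np.hstack([c1,c2]))
cv2.imwrite("pics/c2.png",cv2.resize(a[115:220,190:295],(600,600),interpolation=cv2.INTER_CUBIC))
```

```text
(no output)
```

View pics/c1.png

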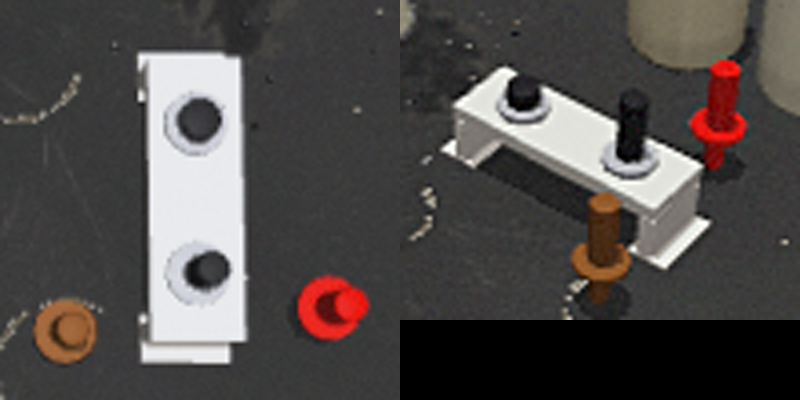

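View pics/c2.png

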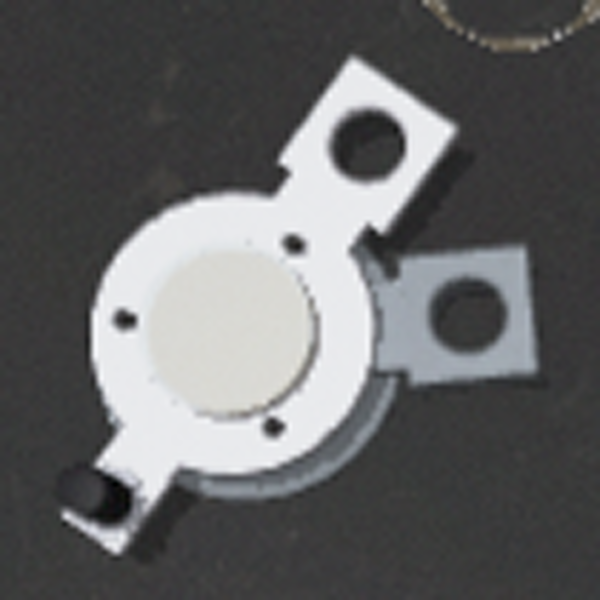

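The tall grip on the near side, top (401,220), is the lock pin. The far one (399,178) is the low-knob plug. In the turntable crop, the top's hole is at (254,140), the base's hole at (272,170) and the post at about (206,201).

```bash
cat > h.py <<'E'
import numpy as np
from scipy.spatial.transform import Rotation as Ro
def back(i,u,v,z):
    K,R,t=i["camera_matrix"],np.array(i["R"]),np.array(i["t"])
    d=R.T@np.linalg.solve(K,[u,v,1.]);c=-R.T@t
    return c+d*(z-c[2])/d[2]
def proj(i,X):
    p=i["camera_matrix"]@(np.array(i["R"])@np.array(X)+np.array(i["t"]));return p[:2]/p[2]
E
python3 - <<'E'
from bench import ctrl
from h import *
i=ctrl.camera_info("top")
f=lambda x,y,z:back(i,190+x*.175,115+y*.175,z)
g=lambda x,y,z:back(i,345+x*.275,145+y*.275,z)
C=f(232,333,.038);H=f(368,145,.038);B=f(468,315,.026);P=f(85,490,.083)
print("C",C,"H",H,"B",B,"P",P)
for a,b in((H,C),(B,C),(P,C)):
    d=(a-b)[:2];print(np.linalg.norm(d),np.degrees(np.arctan2(d[1],d[0])))
d=(H-P)[:2];print(np.linalg.norm(d),np.degrees(np.arctan2(d[1],d[0])))
print("pin collar",g(198,273,.056),"grip top",g(213,268,.106),"plug",g(196,123,.056),"knob",g(201,118,.072))
s=ctrl.get_state();print(Ro.from_rotvec(s["tool_rot"]).as_matrix().round(3))
E
```

```text
C [0.58446686 0.14440689 0.038     ] H [0.65828504 0.09277072 0.038     ] B [0.59325657 0.05467788 0.026     ] P [0.51908561 0.18844925 0.083     ]
0.09008561766333903 -34.97297173735717
0.09015849301000288 -84.4052459240516
0.07883170112463575 146.03485885827374
0.1689108148085386 -34.50263006195851
pin collar [ 0.47857755 -0.22307606  0.056     ] grip top [ 0.47836913 -0.2228056   0.106     ] plug [ 0.56812659 -0.2238319   0.056     ] knob [ 0.56867024 -0.22401958  0.072     ]
[[-0.975 -0.     0.221]
 [-0.221  0.002 -0.975]
 [ 0.    -1.    -0.002]]
```

Sizes check out: hole radii 90.1 and 90.2 mm, post at 79 mm, stand holes 90 mm apart. The top has to turn about 49.5° clockwise. First I lift and move clear.

Call:
play_rows(translation=[[-33,-10,-15],[-33,-10,-15],[-33,-10,-15],[-33,-8,-15],[-33,-8,-15],[-33,-8,-15],[-33,-8,-15],[-33,-8,-15],[-33,0,-15],[-33,0,-15]], turn=[[0,0,0],[0,0,0],[0,0,0],[0,0,0],[0,0,0],[0,0,0],[0,0,0],[0,0,0],[0,0,0],[0,0,0]], fingers=[1,1,1,1,1,1,1,1,1,1])

```text
time: 0.93
position: [0.4336, -0.4135, 0.293]
tool_rot: [-0.235, 2.103, -2.104]
ft_force: [0.6, -0.3, -0.1]
grip_width: 0.997
```

Call:
play_rows(translation=[[0,0,0],[0,0,0],[0,0,0],[0,0,0],[0,0,0],[0,0,0],[0,0,0],[0,0,0],[0,0,0],[0,0,0]], turn=[[0,-0.12,0],[0,-0.12,0],[0,-0.12,0],[0,-0.12,0],[0,-0.12,0],[0,-0.12,0],[0,-0.12,0],[0,-0.12,0],[0,-0.12,0],[0,-0.12,0]], fingers=[1,1,1,1,1,1,1,1,1,1])

```text
time: 1.77
position: [0.432, -0.4146, 0.292]
tool_rot: [-1.139, 1.314, -1.312]
ft_force: [-0.3, 0.1, 0.3]
grip_width: 0.998
```

```bash
cat >> h.py <<'E'
def goal(s,p,yaw):
    "remaining shift in tool axes (mm), yaw error to turn about tool y (rad), tilt"
    M=Ro.from_rotvec(s["tool_rot"]).as_matrix()
    cy=np.cos(np.radians(yaw));sy=np.sin(np.radians(yaw))
    T=np.array([[sy,0,cy],[-cy,0,sy],[0,-1,0]])
    print("t",round(s["time"],2),"pos",s["position"].round(4),"yaw",np.degrees(np.arctan2(M[1,2],M[0,2])).round(2),"F",s["ft_force"].round(1),"w",round(s["grip_width"]*87,1))
    print(" shift now-axes",(M.T@(np.array(p)-s["position"])*1e3).round(1)," in goal axes",(T.T@(np.array(p)-s["position"])*1e3).round(1)," turn",Ro.from_matrix(M.T@T).as_rotvec().round(4))
E
python3 - <<'E'
from bench import ctrl
from h import *
goal(ctrl.get_state(),[.519,.190,.29],55)
E
```

```text
t 1.77 pos [ 0.432  -0.4146  0.292 ] yaw -8.14 F [-0.3  0.1  0.3] w 86.8
 shift now-axes [-6.108e+02  2.300e+00  5.000e-01]  in goal axes [-275.5    2.   545.1]  turn [ 5.000e-04 -1.102e+00 -1.000e-03]
```

Call:
play_rows(translation=[[-34,0,0],[-34,0,0],[-34,0,0],[-34,0,0],[-34,0,0],[-34,0,0],[-34,0,0],[-34,0,0],[-34,0,0],[-34,0,0]], turn=[[0,0,0],[0,0,0],[0,0,0],[0,0,0],[0,0,0],[0,0,0],[0,0,0],[0,0,0],[0,0,0],[0,0,0]], fingers=[1,1,1,1,1,1,1,1,1,1])

```text
time: 2.6
position: [0.4821, -0.0768, 0.2923]
tool_rot: [-1.136, 1.318, -1.318]
ft_force: [0.3, -0.1, -0.9]
grip_width: 0.998
```

Call:
play_rows(translation=[[0,0,0],[0,0,0],[0,0,0],[0,0,0],[0,0,0],[0,0,0],[0,0,0],[0,0,0],[0,0,0],[0,0,0]], turn=[[0,-0.11,0],[0,-0.11,0],[0,-0.11,0],[0,-0.11,0],[0,-0.11,0],[0,-0.11,0],[0,-0.11,0],[0,-0.11,0],[0,-0.11,0],[0,-0.11,0]], fingers=[1,1,1,1,1,1,1,1,1,1])

```text
time: 3.43
position: [0.4821, -0.0784, 0.2921]
tool_rot: [-1.517, 0.481, -0.48]
ft_force: [-0.3, -0.2, -0.6]
grip_width: 1.0
```

Run:
```python
from bench import ctrl
from h import *
goal(ctrl.get_state(),[.519,.190,.2],55)
```

```text
t 3.43 pos [ 0.4821 -0.0784  0.2921] yaw 54.86 F [-0.3 -0.2 -0.6] w 87.0
 shift now-axes [-124.3   92.1  240.8]  in goal axes [-123.8   92.1  241. ]  turn [ 0.0004 -0.0025 -0.0007]
```

Call:
play_rows(translation=[[-12.4,9,24],[-12.4,9,24],[-12.4,9,24],[-12.4,9,24],[-12.4,9,24],[-12.4,9,24],[-12.4,9,24],[-12.4,9,24],[-12.4,9,24],[-12.4,9,24]], turn=[[0,0,0],[0,0,0],[0,0,0],[0,0,0],[0,0,0],[0,0,0],[0,0,0],[0,0,0],[0,0,0],[0,0,0]], fingers=[1,1,1,1,1,1,1,1,1,1])

```text
time: 4.27
position: [0.5205, 0.19, 0.2018]
tool_rot: [-1.516, 0.485, -0.485]
ft_force: [0.3, 0.3, -0.4]
grip_width: 0.999
```

Run:
```python
from bench import ctrl
from h import *
import cv2
s=ctrl.get_state();goal(s,[.5187,.190,.046],55.2)
i=ctrl.camera_info("wrist");im=ctrl.get_image("wrist")
for X in([.5187,.190,.083],[.5187,.190,.038],[.584,.1445,.051]):
    p=proj(i,X);print(p.round(1));cv2.drawMarker(im,tuple(int(round(a)) for a in p),(0,0,255),0,12,1)
cv2.imwrite("pics/w1.png",im)
```

```text
t 4.27 pos [0.5205 0.19   0.2018] yaw 54.53 F [ 0.3  0.3 -0.4] w 86.9
 shift now-axes [ -1.4 155.8  -0.9]  in goal axes [ -1.5 155.8  -1. ]  turn [ 0.0006 -0.0118 -0.    ]
[320.2 193.9]
[320.2 185.1]
[320.8 252.4]
```

View pics/w1.png

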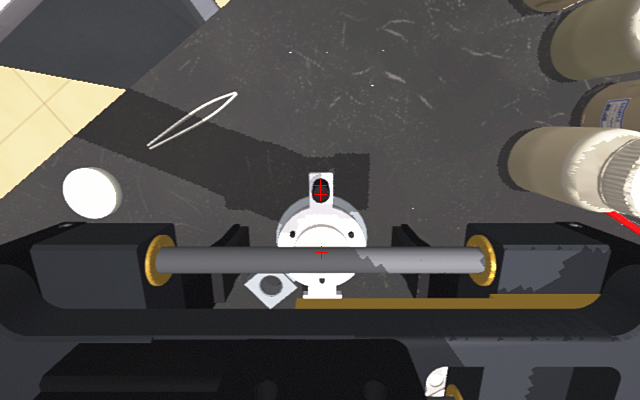

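The wrist markers fall on the post at (320,190), so I can descend and grip it.

Call:
play_rows(translation=[[-1.4,18,-1],[0,18,0],[0,18,0],[0,18,0],[0,18,0],[0,18,0],[0,18,0],[0,14,0],[0,10,0],[0,4,0]], turn=[[0,-0.012,0],[0,0,0],[0,0,0],[0,0,0],[0,0,0],[0,0,0],[0,0,0],[0,0,0],[0,0,0],[0,0,0]], fingers=[1,1,1,1,1,1,1,1,1,1])

```text
time: 5.15
position: [0.518, 0.1884, 0.0469]
tool_rot: [-1.519, 0.477, -0.474]
ft_force: [-0.1, -1.4, -0.3]
grip_width: 1.0
```

Call:
play_rows(translation=[[0,0,0],[0,0,0],[0,0,0],[0,0,0],[0,0,0],[0,0,0],[0,0,0],[0,0,0],[0,0,0],[0,0,0]], turn=[[0,0,0],[0,0,0],[0,0,0],[0,0,0],[0,0,0],[0,0,0],[0,0,0],[0,0,0],[0,0,0],[0,0,0]], fingers=[-1,-1,-1,-1,-1,-1,-1,-1,-1,-1], grip_force=20)

```text
time: 5.98
position: [0.5189, 0.1889, 0.0485]
tool_rot: [-1.518, 0.475, -0.475]
ft_force: [-0.9, -0.1, -0.3]
grip_width: 0.326
```

Run:
```python
from bench import ctrl
from h import *
goal(ctrl.get_state(),[.5187,.190,.048],55.2)
```

```text
t 5.98 pos [0.5189 0.1889 0.0485] yaw 55.23 F [-0.9 -0.1 -0.3] w 28.4
 shift now-axes [-0.8  0.5  0.8]  in goal axes [-0.8  0.5  0.8]  turn [0.0001 0.0006 0.    ]
```

Call:
play_rows(translation=[[0,0,0],[0,0,0],[0,0,0],[0,0,0],[0,0,0],[0,0,0],[0,0,0],[0,0,0],[0,0,0],[0,0,0]], turn=[[0,0,0],[0,0,0],[0,0,0],[0,0,0],[0,0,0],[0,0,0],[0,0,0],[0,0,0],[0,0,0],[0,0,0]], fingers=[-1,-1,-1,-1,-1,-1,-1,-1,-1,-1])

```text
time: 6.82
position: [0.5189, 0.1892, 0.0485]
tool_rot: [-1.518, 0.475, -0.475]
ft_force: [0.0, 1.9, -1.4]
grip_width: 0.22
```

Call:
play_rows(translation=[[0.15,0,3.45],[0.15,0,3.45],[0.15,0,3.45],[0.15,0,3.45],[0.15,0,3.45],[0.15,0,3.45],[0.15,0,3.45],[0.15,0,3.45],[0.15,0,3.45],[0.15,0,3.45]], turn=[[0,0.0432,0],[0,0.0432,0],[0,0.0432,0],[0,0.0432,0],[0,0.0432,0],[0,0.0432,0],[0,0.0432,0],[0,0.0432,0],[0,0.0432,0],[0,0.0432,0]], fingers=[-1,-1,-1,-1,-1,-1,-1,-1,-1,-1])

```text
time: 7.65
position: [0.5433, 0.2131, 0.0485]
tool_rot: [-1.415, 0.812, -0.808]
ft_force: [-2.8, 2.8, 1.2]
grip_width: 0.224
```

Run:
```python
from bench import ctrl
from h import *
import cv2
a=np.radians(95.6);goal(ctrl.get_state(),[.584+.08*np.cos(a),.1445+.08*np.sin(a),.048],5.7)
cv2.imwrite("pics/t2.png",cv2.resize(ctrl.get_image("top")[100:240,160:340],None,fx=4,fy=4,interpolation=2))
```

```text
t 7.65 pos [0.5433 0.2131 0.0485] yaw 30.42 F [-2.8  2.8  1.2] w 19.5
 shift now-axes [ 7.1  0.5 34. ]  in goal axes [-7.7  0.5 33.8]  turn [ 0.0017  0.4315 -0.0015]
```

View pics/t2.png

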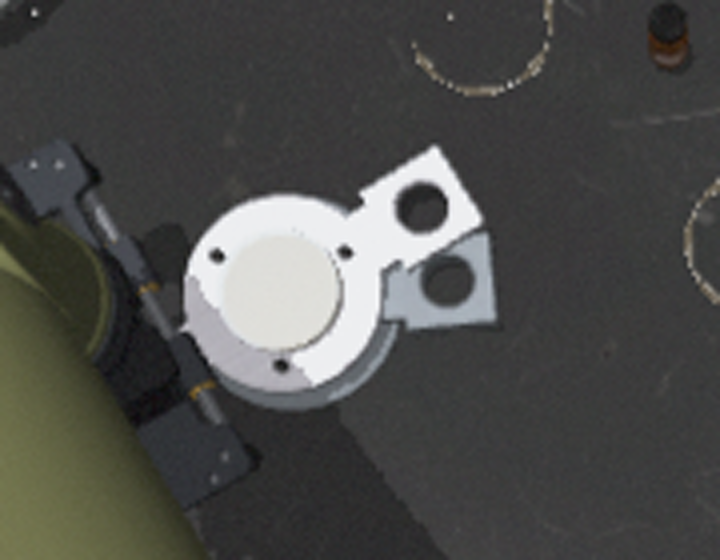

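The top turns with the post: its hole is now at crop (421,208), the base's at (448,280). I continue the arc.

Call:
play_rows(translation=[[0.15,0,3.45],[0.15,0,3.45],[0.15,0,3.45],[0.15,0,3.45],[0.15,0,3.45],[0.15,0,3.45],[0.15,0,3.45],[0.15,0,3.45],[0.15,0,3.45],[0,0,0]], turn=[[0,0.0432,0],[0,0.0432,0],[0,0.0432,0],[0,0.0432,0],[0,0.0432,0],[0,0.0432,0],[0,0.0432,0],[0,0.0432,0],[0,0.0432,0],[0,0,0]], fingers=[-1,-1,-1,-1,-1,-1,-1,-1,-1,-1])

```text
time: 8.53
position: [0.5731, 0.2243, 0.0485]
tool_rot: [-1.272, 1.105, -1.1]
ft_force: [-0.6, 6.7, -0.6]
grip_width: 0.226
```

Run:
```python
from bench import ctrl
from h import *
import cv2
a=np.radians(95.6);goal(ctrl.get_state(),[.584+.08*np.cos(a),.1445+.08*np.sin(a),.048],5.7)
cv2.imwrite("pics/t3.png",cv2.resize(ctrl.get_image("top")[120:220,210:310],None,fx=6,fy=6,interpolation=2))
```

```text
t 8.53 pos [0.5731 0.2243 0.0485] yaw 8.24 F [-0.6  6.7 -0.6] w 19.6
 shift now-axes [0.6 0.5 3.1]  in goal axes [0.5 0.5 3.1]  turn [ 0.0005  0.0443 -0.0038]
```

View pics/t3.png

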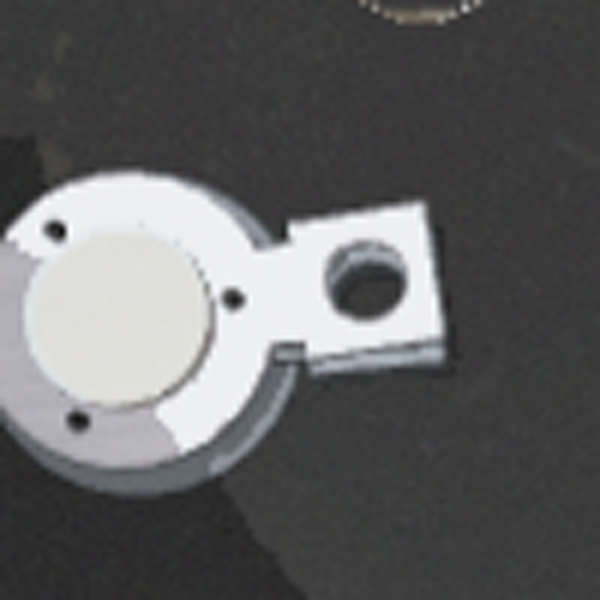

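Call:
play_rows(translation=[[0.1,0,1.6],[0.1,0,1.6],[0,0,0],[0,0,0],[0,0,0],[0,0,0],[0,0,0],[0,0,0],[0,0,0],[0,0,0]], turn=[[0,0.022,0],[0,0.022,0],[0,0,0],[0,0,0],[0,0,0],[0,0,0],[0,0,0],[0,0,0],[0,0,0],[0,0,0]], fingers=[-1,-1,-1,-1,-1,-1,-1,-1,-1,-1])

```text
time: 9.42
position: [0.5761, 0.2247, 0.0486]
tool_rot: [-1.253, 1.136, -1.131]
ft_force: [-0.9, 7.0, -1.1]
grip_width: 0.226
```

Run:
```python
from bench import ctrl
from h import *
import cv2
a=np.radians(95.6);goal(ctrl.get_state(),[.584+.08*np.cos(a),.1445+.08*np.sin(a),.048],5.7)
i=ctrl.camera_info("top")
im=ctrl.get_image("top")
im=cv2.resize(im[140:200,235:305],None,fx=10,fy=10,interpolation=2)
th=np.linspace(0,6.28,60);b=np.radians(-84.4);h=np.array([.5844,.1444])+.09*np.array([np.cos(b),np.sin(b)])
for z,c in((.038,(0,0,255)),(.026,(255,0,0))):
    for t in th:
        p=proj(i,[h[0]+.015*np.cos(t),h[1]+.015*np.sin(t),z]);q=((p-[235,140]+.5)*10).astype(int);cv2.circle(im,tuple(int(v) for v in q),1,c,-1)
cv2.imwrite("pics/t4.png",im)
```

```text
t 9.42 pos [0.5761 0.2247 0.0486] yaw 5.84 F [-0.9  7.  -1.1] w 19.7
 shift now-axes [0.6 0.6 0. ]  in goal axes [0.6 0.6 0. ]  turn [ 0.0001  0.0024 -0.004 ]
```

View pics/t4.png

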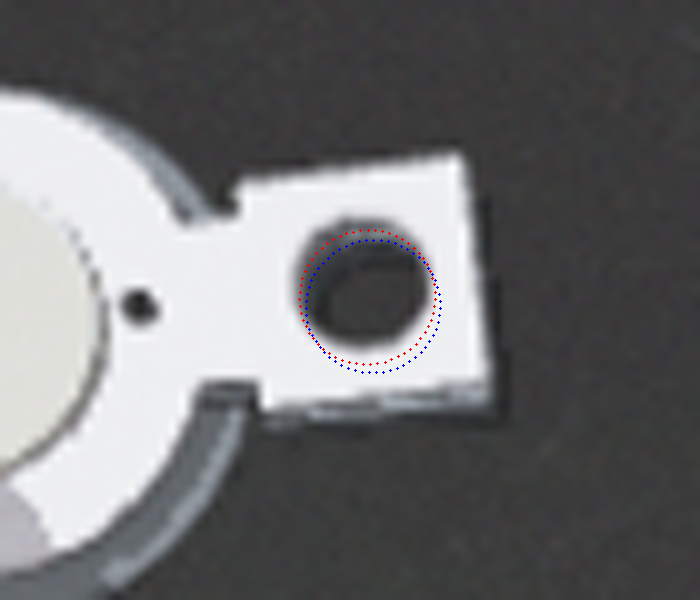

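The top hole is about 1.2 px (2 mm) short of the base's, measured along image y. The top needs about 1.3–1.5° more.

Call:
play_rows(translation=[[0.1,0,1.0],[0.1,0,1.0],[0,0,0],[0,0,0],[0,0,0],[0,0,0],[0,0,0],[0,0,0],[0,0,0],[0,0,0]], turn=[[0,0.0125,0],[0,0.0125,0],[0,0,0],[0,0,0],[0,0,0],[0,0,0],[0,0,0],[0,0,0],[0,0,0],[0,0,0]], fingers=[-1,-1,-1,-1,-1,-1,-1,-1,-1,-1])

```text
time: 10.3
position: [0.5779, 0.2249, 0.0486]
tool_rot: [-1.242, 1.155, -1.149]
ft_force: [-1.9, 6.7, -0.6]
grip_width: 0.226
```

Call:
play_rows(translation=[[0,0,0],[0,0,0],[0,0,0],[0,0,0],[0,0,0],[0,0,0],[0,0,0],[0,0,0],[0,0,0],[0,0,0]], turn=[[0,0,0],[0,0,0],[0,0,0],[0,0,0],[0,0,0],[0,0,0],[0,0,0],[0,0,0],[0,0,0],[0,0,0]], fingers=[1,1,1,1,1,1,1,1,1,1])

```text
time: 11.13
position: [0.5791, 0.2215, 0.0485]
tool_rot: [-1.244, 1.154, -1.154]
ft_force: [-0.6, -0.5, 0.6]
grip_width: 0.899
```

Run:
```python
from bench import ctrl
from h import *
import cv2
a=np.radians(95.6);goal(ctrl.get_state(),[.584+.08*np.cos(a),.1445+.08*np.sin(a),.048],5.7)
im=ctrl.get_image("top")
cv2.imwrite("pics/t5.png",cv2.resize(im[140:200,235:305],None,fx=10,fy=10,interpolation=2))
```

```text
t 11.13 pos [0.5791 0.2215 0.0485] yaw 4.26 F [-0.6 -0.5  0.6] w 78.2
 shift now-axes [-2.8  0.5 -2.7]  in goal axes [-2.9  0.5 -2.6]  turn [ 0.0001 -0.0251  0.0001]
```

View pics/t5.png

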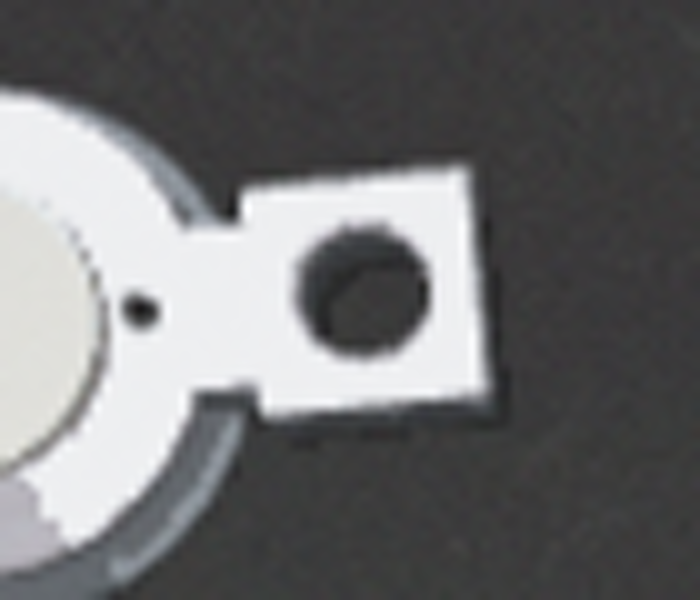

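The top hole is now at (271.2,169.1) against an expected (271.4,169.2), and the ears coincide. I lift off and go for the pin.

Call:
play_rows(translation=[[0,-10,0],[0,-20,0],[0,-24,0],[0,-24,0],[0,-24,0],[0,-24,0],[0,-24,0],[0,-24,0],[0,-10,0],[0,0,0]], turn=[[0,0,0],[0,0,0],[0,0,0],[0,0,0],[0,0,0],[0,0.07,0],[0,0,0],[0,0,0],[0,0,0],[0,0,0]], fingers=[1,1,1,1,1,1,1,1,1,1])

```text
time: 12.02
position: [0.5804, 0.2225, 0.236]
tool_rot: [-1.206, 1.203, -1.207]
ft_force: [0.1, 0.1, -0.2]
grip_width: 1.001
```

Run:
```python
from bench import ctrl
from h import *
goal(ctrl.get_state(),[.4785,-.223,.22],0)
```

```text
t 12.02 pos [0.5804 0.2225 0.236 ] yaw 0.25 F [ 0.1  0.1 -0.2] w 87.1
 shift now-axes [ 445.1   14.7 -104. ]  in goal axes [ 445.5   16.  -101.9]  turn [-0.0055  0.0044 -0.0016]
```

Call:
play_rows(translation=[[30,1,-7],[30,1,-7],[30,1,-7],[30,1,-7],[30,1,-7],[30,1,-7],[30,1,-7],[30,1,-7],[30,1,-7],[30,1,-7]], turn=[[0,0,0],[0,0,0],[0,0,0],[0,0,0],[0,0,0],[0,0,0],[0,0,0],[0,0,0],[0,0,0],[0,0,0]], fingers=[0.1,0.1,0.1,0.1,0.1,0.1,0.1,0.1,0.1,0.1])

```text
time: 12.85
position: [0.5088, -0.0802, 0.2209]
tool_rot: [-1.213, 1.208, -1.205]
ft_force: [0.7, 0.1, -0.1]
grip_width: 0.553
```

Call:
play_rows(translation=[[24,0,-6],[24,0,-6],[24,0,-5],[24,0,-5],[24,0,-5],[15,0,-4],[10,0,-3],[0,0,0],[0,0,0],[0,0,0]], turn=[[0,0,0],[0,0,0],[0,0,0],[0,0,0],[0,0,0],[0,0,0],[0,0,0],[0,0,0],[0,0,0],[0,0,0]], fingers=[0.1,0.1,0.1,0.1,0.1,0.1,0.1,0.1,0.1,0.1])

```text
time: 13.68
position: [0.4773, -0.2222, 0.2221]
tool_rot: [-1.212, 1.205, -1.204]
ft_force: [0.6, -0.7, -0.2]
grip_width: 0.552
```

Run:
```python
from bench import ctrl
from h import *
import cv2
s=ctrl.get_state();goal(s,[.4785,-.223,.066],0)
i=ctrl.camera_info("wrist");im=ctrl.get_image("wrist")
for X in([.4785,-.223,.106],[.4785,-.223,.056],[.5685,-.224,.072]):
    p=proj(i,X);print(p.round(1));cv2.drawMarker(im,tuple(int(round(a)) for a in p),(0,255,0),0,12,1)
cv2.imwrite("pics/w2.png",im)
```

```text
t 13.68 pos [ 0.4773 -0.2222  0.2221] yaw 0.35 F [ 0.6 -0.7 -0.2] w 48.1
 shift now-axes [  0.9 156.1   1.3]  in goal axes [  0.8 156.1   1.2]  turn [ 0.0004  0.0062 -0.001 ]
[321.8 196. ]
[321.6 186. ]
[401.5 190.2]
```

View pics/w2.png

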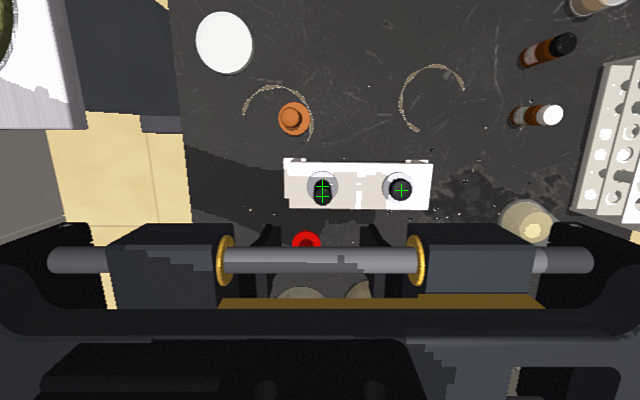

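The wrist view shows the pin grip at (322,190), on the markers. The plug is at (401,190) and the red look-alike at (306,240), clear of the fingers. Descending.

Call:
play_rows(translation=[[0.9,18,1.3],[0,18,0],[0,18,0],[0,18,0],[0,18,0],[0,18,0],[0,18,0],[0,14,0],[0,10,0],[0,5,0]], turn=[[0,0.006,0],[0,0,0],[0,0,0],[0,0,0],[0,0,0],[0,0,0],[0,0,0],[0,0,0],[0,0,0],[0,0,0]], fingers=[0.1,0.1,0.1,0.1,0.1,0.1,0.1,0.1,0.1,0.1])

```text
time: 14.57
position: [0.4779, -0.2234, 0.0662]
tool_rot: [-1.21, 1.211, -1.208]
ft_force: [-0.4, 0.3, 0.3]
grip_width: 0.552
```

Call:
play_rows(translation=[[0,0,0],[0,0,0],[0,0,0],[0,0,0],[0,0,0],[0,0,0],[0,0,0],[0,0,0],[0,0,0],[0,0,0]], turn=[[0,0,0],[0,0,0],[0,0,0],[0,0,0],[0,0,0],[0,0,0],[0,0,0],[0,0,0],[0,0,0],[0,0,0]], fingers=[-1,-1,-1,-1,-1,-1,-1,-1,-1,-1], grip_force=25)

```text
time: 15.4
position: [0.4789, -0.2251, 0.0682]
tool_rot: [-1.208, 1.209, -1.212]
ft_force: [-0.2, 0.3, 5.5]
grip_width: 0.224
```

Run:
```python
from bench import ctrl
from h import *
goal(ctrl.get_state(),[.4785,-.223,.066],0)
```

```text
t 15.4 pos [ 0.4789 -0.2251  0.0682] yaw -0.1 F [-0.2  0.3  5.5] w 19.5
 shift now-axes [-2.1  2.2 -0.4]  in goal axes [-2.1  2.2 -0.4]  turn [-0.0012 -0.0018  0.0007]
```

Call:
play_rows(translation=[[0,0,0],[0,-4,0],[0,-8,0],[0,-12,0],[0,-16,0],[0,-18,0],[0,-18,0],[0,-18,0],[0,-12,0],[0,-4,0]], turn=[[0,0,0],[0,0,0],[0,0,0],[0,0,0],[0,0,0],[0,0,0],[0,0,0],[0,0,0],[0,0,0],[0,0,0]], fingers=[-1,-1,-1,-1,-1,-1,-1,-1,-1,-1])

```text
time: 16.23
position: [0.4794, -0.2252, 0.1803]
tool_rot: [-1.207, 1.207, -1.214]
ft_force: [-0.5, -0.9, -0.9]
grip_width: 0.223
```

Run:
```python
from bench import ctrl
from h import *
import cv2
s=ctrl.get_state();goal(s,[.5932,.0547,.17],0)
i=ctrl.camera_info("scene");im=ctrl.get_image("scene")
for d in(-.05,-.016,.04):
    p=proj(i,s["position"]+[0,0,d]);cv2.circle(im,tuple(int(round(a)) for a in p),1,(0,255,0),-1);print(p)
cv2.imwrite("pics/s1.png",cv2.resize(im[80:230,280:440],None,fx=4,fy=4,interpolation=2)[:600])
```

```text
t 16.23 pos [ 0.4794 -0.2252  0.1803] yaw -0.1 F [-0.5 -0.9 -0.9] w 19.4
 shift now-axes [-280.2   10.2  113.2]  in goal axes [-279.9   10.3  113.8]  turn [-0.0035 -0.0018  0.002 ]
[369.45541049 155.83005138]
[370.34899416 145.0059611 ]
[371.91860983 125.99301105]
```

View pics/s1.png

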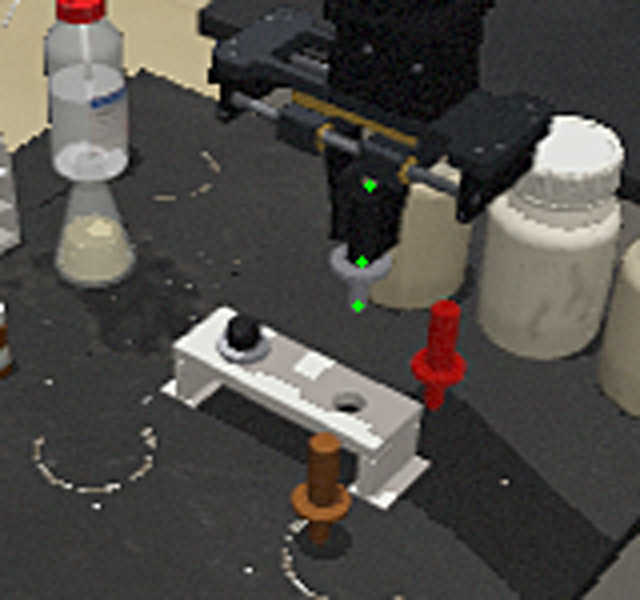

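The pin is held upright with its tip on the marker, the plug is still in the stand, and brown and red are untouched. Carrying it over to the ear.

Call:
play_rows(translation=[[-15,0,6],[-30,0,12],[-34,0,14],[-34,0,14],[-34,0,14],[-34,0,14],[-34,0,14],[-30,0,12],[-22,0,9],[-13,0,5]], turn=[[0,0,0],[0,0,0],[0,0,0],[0,0,0],[0,0,0],[0,0,0],[0,0,0],[0,0,0],[0,0,0],[0,0,0]], fingers=[-1,-1,-1,-1,-1,-1,-1,-1,-1,-1])

```text
time: 17.12
position: [0.5925, 0.0594, 0.1763]
tool_rot: [-1.21, 1.21, -1.205]
ft_force: [0.4, -0.2, -1.2]
grip_width: 0.218
```

Call:
play_rows(translation=[[0,0,0],[0,9,0],[0,10,0],[0,10,0],[0,10,0],[0,10,0],[0,8,0],[0,6,0],[0,0,0],[0,0,0]], turn=[[0,0,0],[0,0,0],[0,0,0],[0,0,0],[0,0,0],[0,0,0],[0,0,0],[0,0,0],[0,0,0],[0,0,0]], fingers=[-1,-1,-1,-1,-1,-1,-1,-1,-1,-1])

```text
time: 17.95
position: [0.5926, 0.0549, 0.1142]
tool_rot: [-1.209, 1.211, -1.21]
ft_force: [0.9, 0.3, -2.0]
grip_width: 0.219
```

Run:
```python
from bench import ctrl
from h import *
import cv2
s=ctrl.get_state();goal(s,[.5932,.0547,.054],0)
i=ctrl.camera_info("scene");im=ctrl.get_image("scene")
for X in(s["position"]-[0,0,.052],[.5932,.0547,.038]):
    p=proj(i,X);print(p.round(1));q=tuple(int(round(v)) for v in (p-[200,180])*6+3)
    im2=im
    cv2.imwrite("/dev/null.png",im) if 0 else None
c=cv2.resize(im[170:270,190:310],None,fx=6,fy=6,interpolation=2)
for X,col in((s["position"]-[0,0,.052],(0,255,0)),([.5932,.0547,.038],(0,0,255))):
    p=proj(i,X);cv2.circle(c,tuple(int(v) for v in (p-[190,170]+.5)*6),2,col,-1)
cv2.imwrite("pics/s2.png",c)
w=ctrl.get_image("wrist");iw=ctrl.camera_info("wrist")
cv2.imwrite("pics/w3.png",w)
```

```text
t 17.95 pos [0.5926 0.0549 0.1142] yaw -0.11 F [ 0.9  0.3 -2. ] w 19.1
 shift now-axes [ 0.2 60.2  0.6]  in goal axes [ 0.2 60.2  0.6]  turn [ 0.0005 -0.0019 -0.    ]
[262.7 216.8]
[263.8 223.4]
```

View pics/s2.png

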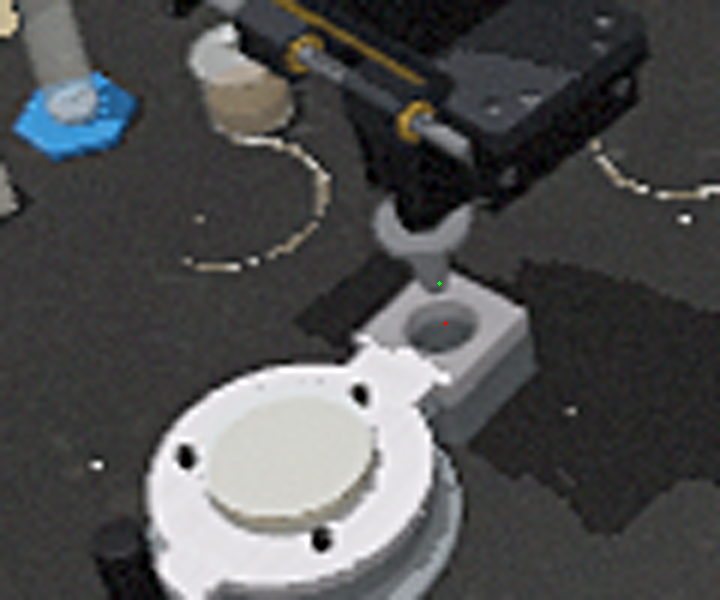

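View pics/w3.png

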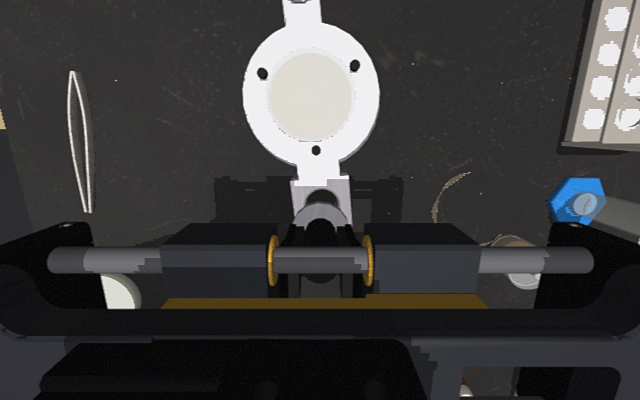

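The hole is at crop (442,327) and the tip at (435,288). Both sit about (-3,+4) px from their markers, so the pin is aligned to about 1 mm. Lowering.

Call:
play_rows(translation=[[0.2,6,0.6],[0,6,0],[0,6,0],[0,6,0],[0,6,0],[0,6,0],[0,6,0],[0,6,0],[0,4,0],[0,2,0]], turn=[[0,0,0],[0,0,0],[0,0,0],[0,0,0],[0,0,0],[0,0,0],[0,0,0],[0,0,0],[0,0,0],[0,0,0]], fingers=[-1,-1,-1,-1,-1,-1,-1,-1,-1,-1])

```text
time: 18.88
position: [0.5929, 0.0547, 0.0596]
tool_rot: [-1.209, 1.211, -1.21]
ft_force: [-0.1, -0.2, -2.5]
grip_width: 0.217
```

Run:
```python
from bench import ctrl
from h import *
import cv2
s=ctrl.get_state();goal(s,[.5932,.0547,.054],0)
im=ctrl.get_image("scene")
cv2.imwrite("pics/s3.png",cv2.resize(im[180:260,210:310],None,fx=6,fy=6,interpolation=2))
```

```text
t 18.88 pos [0.5929 0.0547 0.0596] yaw -0.1 F [-0.1 -0.2 -2.5] w 18.9
 shift now-axes [0.  5.6 0.3]  in goal axes [0.  5.6 0.3]  turn [ 0.0011 -0.0018  0.0001]
```

View pics/s3.png

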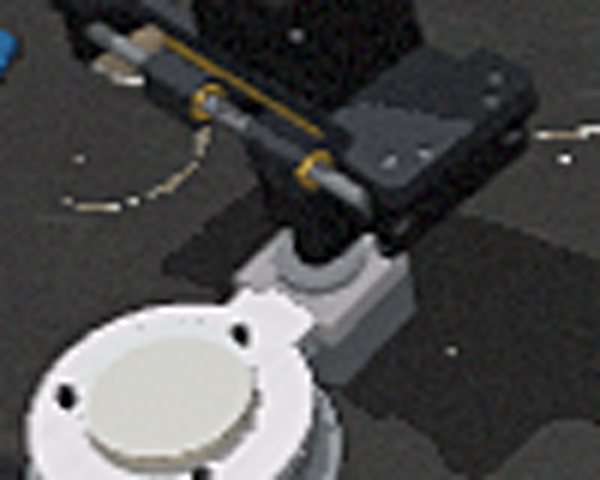

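The shank has passed into both holes with no side force, and the collar is just above the ear. Now the last few mm, slowly.

Call:
play_rows(translation=[[0,1,0],[0,1,0],[0,1,0],[0,1,0],[0,0.5,0],[0,0,0],[0,0,0],[0,0,0],[0,0,0],[0,0,0]], turn=[[0,0,0],[0,0,0],[0,0,0],[0,0,0],[0,0,0],[0,0,0],[0,0,0],[0,0,0],[0,0,0],[0,0,0]], fingers=[-1,-1,-1,-1,-1,-1,-1,-1,-1,-1])

```text
time: 19.77
position: [0.5936, 0.0548, 0.0563]
tool_rot: [-1.208, 1.21, -1.211]
ft_force: [-0.6, -0.0, 1.9]
grip_width: 0.223
```

Fz went from −2.5 to +1.9 N, so the collar is seated. Releasing.

Call:
play_rows(translation=[[0,0,0],[0,0,0],[0,0,0],[0,0,0],[0,0,0],[0,0,0],[0,0,0],[0,0,0],[0,0,0],[0,0,0]], turn=[[0,0,0],[0,0,0],[0,0,0],[0,0,0],[0,0,0],[0,0,0],[0,0,0],[0,0,0],[0,0,0],[0,0,0]], fingers=[0.5,0.5,0.5,0.5,0.5,0.5,0.5,0.5,0.5,0.5])

```text
time: 20.6
position: [0.5934, 0.0548, 0.056]
tool_rot: [-1.208, 1.21, -1.211]
ft_force: [0.6, 0.4, 0.1]
grip_width: 0.74
```

Call:
play_rows(translation=[[0,-5,0],[0,-10,0],[0,-18,0],[0,-24,0],[0,-24,0],[0,-24,0],[0,-24,0],[0,-24,0],[0,-20,0],[0,-10,0]], turn=[[0,0,0],[0,0,0],[0,0,0],[0,0,0],[0,0,0],[0,0,0],[0,0,0],[0,0,0],[0,0,0],[0,0,0]], fingers=[0.5,0.5,0.5,0.5,0.5,0.5,0.5,0.5,0.5,0.5])

```text
time: 21.43
position: [0.5947, 0.0552, 0.2433]
tool_rot: [-1.204, 1.206, -1.213]
ft_force: [-0.4, 0.3, 0.2]
grip_width: 0.746
```

Call:
play_rows(translation=[[30,0,0],[30,0,0],[30,0,0],[30,0,0],[30,0,0],[30,0,0],[20,0,0],[0,0,0],[0,0,0],[0,0,0]], turn=[[0,0,0],[0,0,0],[0,0,0],[0,0,0],[0,0,0],[0,0,0],[0,0,0],[0,0,0],[0,0,0],[0,0,0]], fingers=[0.5,0.5,0.5,0.5,0.5,0.5,0.5,0.5,0.5,0.5])

```text
time: 22.27
position: [0.593, -0.1439, 0.239]
tool_rot: [-1.208, 1.21, -1.209]
ft_force: [0.9, -0.4, 1.0]
grip_width: 0.75
```

Run:
```python
from bench import ctrl
from h import *
import cv2
s=ctrl.get_state();goal(s,[.5932,.0547,.054],0)
im=ctrl.get_image("scene");t=ctrl.get_image("top")
i=ctrl.camera_info("scene");it=ctrl.camera_info("top")
X=[.5932,.0547,.094]
print(proj(i,X),proj(it,X))
a=cv2.resize(im[170:260,210:310],(400,360),interpolation=2)
b=cv2.resize(t[120:210,210:310],(400,360),interpolation=2)
for c,p,o in((a,proj(i,X),(210,170)),(b,proj(it,X),(210,120))):
    cv2.circle(c,tuple(int(v) for v in (p-o+.5)*4),2,(0,0,255),-1)
cv2.imwrite("pics/f.png",np.hstack([a,b]));cv2.imwrite("pics/fs.png",im)
```

```text
t 22.27 pos [ 0.593  -0.1439  0.239 ] yaw -0.04 F [ 0.9 -0.4  1. ] w 65.3
 shift now-axes [-1.984e+02  1.852e+02  1.000e-01]  in goal axes [-198.6  185.     0.2]  turn [ 0.0002 -0.0008 -0.0011]
[260.94288474 207.41217634] [268.53486607 164.65940387]
```

View pics/f.png

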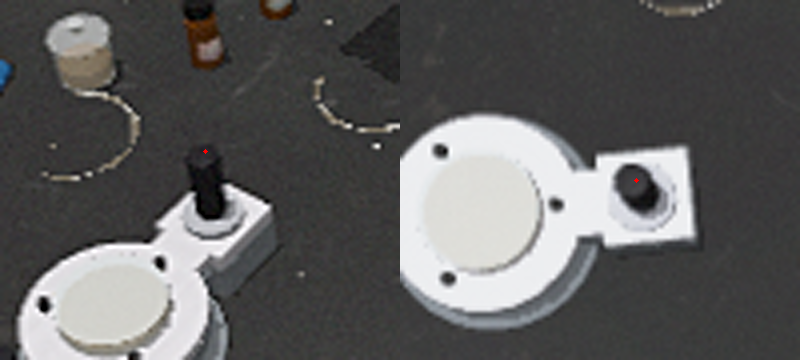

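View pics/fs.png

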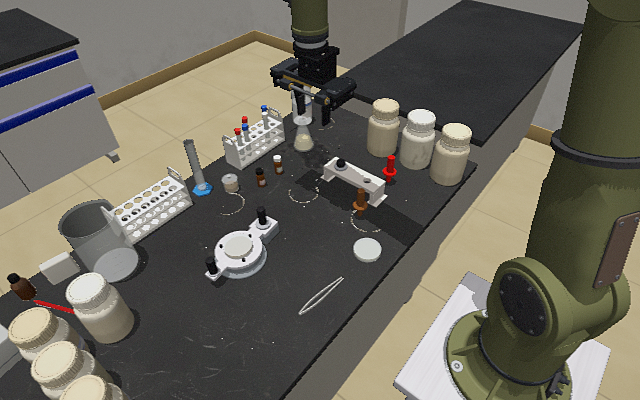

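The pin stands upright with its collar flat on the ear. Its grip top matches the home height (z 94 mm) in both views. The plug, brown and red pieces are untouched.

```bash
python3 -c "
from bench import ctrl
print(ctrl.close_job())"
```

```text
the job is handed in; nothing more can be done
None
```

The turntable is locked and the job is handed in at about 22 s. I turned the top about 51° clockwise by the black post until the two ear holes lined up. I then moved the long pin from the near hole of the stand down through both holes and let go.

**Alignment:** my first stop left the top's hole about 2 mm short of the base's hole. One small correction brought it to within about 0.2 px of where it should be.

**Insertion:** there was no side force on the way down. The vertical force went from −2.5 to +1.9 N as the collar met the ear. After release, the pin's grip top matched the home height (z 94 mm) in both the scene and top views, and the pin stood upright.

**Other objects:** the short plug is still in the stand, and the brown and red look-alikes were not touched. The arm is clear of everything. No final check failed or disagreed.

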